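# Seat a battery cell in its test jig and throw the toggle clamp

## Robot

A 6-joint arm with a two-finger parallel gripper is mounted at the origin on the work surface. World frame = base frame: x ahead of the robot, y to its left, z up, the work surface at z = 0. Lengths are in m, angles in degrees, forces in N, time in s.
With the tool pointing down it reaches from about 0.375 to 0.9 m from the base axis. Payload 3.1 kg.
Tool frame: the origin (TCP) lies on the centre line of the jaws, within the pads' length; the fingertips stand 25 mm ahead of it and the grasp point (between the pads) lies 6 mm ahead of it; z points along the fingers, y is the line along which they close (so a half turn about z gives the same grasp; the last joint's range is limited). The gripper opens to 87 mm and grips with 3 to 60 N. Pads are 19 mm wide; open, the fingers measure 117 mm over their backs; the gripper's body (75 mm by 190 mm) begins 51 mm behind the grasp point.
Start: joints at [-82.535, 30.224, 82.088, -0, 67.689, -10.227], TCP at [0.19, -0.595, 0.218] pointing down, gripper open.
Joint ranges: [-176.69, 176.69], [-43.24, 126.21], [12.49, 139.97], [-82, 262], [0, 151.66], [-163.58, 163.58]. Speed limits (degrees/s): [159.86, 159.86, 180, 180, 180, 180].

## Interface

Orientations are given as a 3x3 rotation matrix whose columns are the frame's x, y, z axes.
In Python, from rig import bot, cams, models gives the robot as it stands. The module is installed in compiled form; this text tells all that it offers.
- The arm moves only by the shell command python3 -m handwheel 'ROWS' [OPENING]. ROWS is JSON, a list of rows, each a list of 6 numbers: the shift along the world's x, y, z each as a share of 1 m, from -1 to 1, then the turn, a rotation vector about the world's x, y, z each as a share of 2 rad, from -1 to 1. In form: [[dx, dy, dz, wx, wy, wz], ...]. A call has exactly 8 rows; each row is the pose to reach, as a shift and turn from the pose commanded when the call began; what a row does not reach only later rows make up. A row lasts 1/12 s, in which the tool goes at most 41.7 mm and 7.16 degrees, less where a joint would pass 70% of its speed; a pose out of reach is approached as far as the arm can. A call with a number of a shift or a turn outside -1 to 1 is refused whole. A call with a gripper value outside its range is refused whole. OPENING is the opening, from -1 (shut) to 1 (fully open), so that 0 is half open, set as the call begins (- or left out, the last holds). The fingers move at their own pace and stop on an object; the grip force is fixed at half the most. Time passes only in rows, so rows that repeat a pose let the fingers close, or fill a call up. It gives the time, the measured TCP pose, the force, the opening and the grip force at its end, in the units of the state.
- bot.read_state(): the state, without advancing time (a new reading comes with each control period).
- cams.capture(name): name is "scene" or "side" or "wrist"; returns (picture, depth): 400x640x3 uint8, blue, green, red; 400x640 float32, m along the optical axis (not along the pixel's ray), 0 where there is no reading.
- cams.calibration(name): a dict with "mtx" (3x3 intrinsics, pixels), "R" (3x3) and "t" (3): a world point X has camera coordinates R X + t; the wrist camera has in their place "tool_from_camera" (4x4, takes a point from camera to tool coordinates, whose origin is the TCP and whose axes are the flange's). Camera axes: x right, y down, z forward; pixel columns grow to the right and rows downward; lengths in m; the calibration is good to about 2 mm. A picture is of the moment at which its call begins: read the wrist's pose just before it. calibration takes no time and is no camera call.
- bot.hand_in(): hands the job in; it is judged then, once.
Trained networks look in the newest picture that a camera, given by its name, has taken for a name from the list of things; names that differ only in an ending like _2 or _b are one class to them, and where a whole thing is asked for, a point or a joint stands for the part that bears it (a point fixed in the world has none). Each returns a list of dicts, best first, with "conf" (0 to 1); they miss things now and then, are a little off and sometimes report something else, mostly with a low value. They report only what shows in the picture. A call takes as long as a camera call. They do not tell look-alikes from the thing itself.
- models.spot_in(query, camera): "position" ([column, row] in pixels, amid what is visible of it).
- models.tip_of(query, camera): "position" ([column, row] in pixels: a listed point, or the origin of a listed thing).
The state is a dict: "time_s": time; "joint_positions": joint angles; "qvel": joint speeds; "tau": joint torques, N m; "position": TCP position; "tcp_rot": TCP orientation; "force": force on the tool from outside, world axes, zero at the start; "moment": the same for the moment, N m; "opening": opening from 0.0 (shut) to 1.0 (fully open); "grasp_force": force on a finger pad.
Only numpy, scipy, OpenCV 4.12 (cv2) and the standard library are available. Lean on these libraries where they do the work, as an engineer would, in place of code of your own. Each camera call takes 0.05 s, during which the arm holds its last target. There are 200 camera calls.

## Task

One of the two clamping jigs holds a battery cell that stands short of its end stop. Push the cell along its channel, without lifting it, until it is fully home against the end stop, and then push that jig's clamp lever over past its centre so that it snaps across and clamps the cell there. Leave the empty jig's lever as it is and do not disturb the other things on the table.

Things in the scene. Friction and masses are not known exactly. Their poses are not given: they have to be found in the camera images.
- jig: the jig that holds the cell, fixed: aluminium plate 15 mm thick, spanning x -145 to +135, y -37.5 to +127.5 mm of this frame. Origin on the table under the middle of the cell's home place; z up; the channel runs along x, x pointing to the end stop. Channel 39 mm wide (y +-19.5 mm), open above and at its -x end, low rails on both sides with tops 25 mm above the table
- stop_face (a point): centre of the end stop's face, 65.5 mm along x from the jig's origin and 40 mm above the table; axes as the jig's. The stop is a steel block 70 mm wide, top 65 mm above the table. A steel fence (top 55 mm above the table) closes the channel's -y side from 125 mm before this face up to it
- clamp_pivot (a point): lever pivot of the toggle clamp, beside the cell's home place: jig x = 0, y = +85 mm, 55 mm above the table; pivot axis along the jig's x. Clamp body and brackets lie within x +-30, y 58 to 118 mm of the jig, top 67 mm above the table. Throwing the lever drives a rubber foot 25 mm to -y, 45 mm above the table, which presses the cell's side towards the fence
- clamp_lever (a joint): clamp lever, rad: 0 = open, leaning 0.6 rad from upright to the jig's +y (away from the cell); 1.2 = clamped, leaning 0.6 rad to -y (over the cell). Over-centre spring: below 0.6 it springs back to 0, beyond 0.6 it snaps on to 1.2 by itself. A push at the grip takes 6 to 10 N at first, falling to nothing at the centre
- clamp_grip (a point): centre of that lever's black round rubber grip (20 mm thick, 55 mm long along the lever), 65 mm from the pivot: 109 mm above the table when open or clamped. The lever ends 90 mm from the pivot: 130 mm above the table when open or clamped, 145 mm upright
- clamp_foot: rubber foot of that clamp, a disc 22 mm across and 10 mm thick on a plunger; origin at the centre of its cell-side face
- cell_mid (a point): centre of the cell in the jig: blue block 130 (x) x 36 (y) x 65 mm (z), black top with two terminals 11 mm high, 0.4 to 0.9 kg, axes as the jig's. It stands on the plate: this point is 47.5 mm, its top 80 mm above the table. Fully home it is at jig x = +0.5 mm; it starts 18 to 51 mm short of that. Sliding takes 2 to 9 N; push on the middle of its -x end
- spare_jig: the other, empty jig, alike in every way; same frame as jig. To be left alone
- spare_lever (a joint): clamp lever of the empty jig, rad, stays at 0 (open)
- spare_cell_mid (a point): centre of a second, identical battery cell (130 x 36 x 65 mm, 32.5 mm above its underside) standing loose on the table, not in a jig; a bystander
- busbar: copper connecting bar 110 x 22 x 5 mm lying on the table between the jigs; origin at the centre of its underside; a bystander
- nut_cup: grey plastic cup, 48 mm across, 40 mm high, on the table between the jigs; origin at the centre of its underside; a bystander
- wrench_grip (a point): grip of a steel wrench lying on the table (about 15 mm high at most); a bystander
- screwdriver_grip (a point): grip of a screwdriver lying on the table (about 30 mm high at most); a bystander
- meter: black hand multimeter, 150 x 75 x 40 mm, lying on its back; origin at the centre of its underside; a bystander
- tray: empty grey open parts tray, 120 x 110 x 40 mm; origin at the centre of its underside; a bystander
- cell: the same battery cell; this origin is at the centre of its underside
There are look-alikes about, which are no part of the job. Leave any pink or turquoise look-alike of the cell alone.

How it is judged:
By the outcome, as a careful person would: the job done as asked, in the order asked, and still so for the second after the job is handed in, with the robot touching nothing.
It also fails if it takes over 61 s, if anything falls off the work surface, if the arm or the gripper's body presses on something with over 40 N, if the wrist force passes 120 N, or if a joint passes its speed limit or range.

## Working session

There is one attempt and no reset: what is moved stays moved. The work goes in short steps, Python scripts to look and compute and a shell command to move; the robot and the scene stay as the last step left them, time stands still between calls to the robot, and variables do not carry over. Pictures are saved under pics/ and viewed, at most 10 in all, crops included, and the job is handed in when it is done.

```bash
mkdir -p pics; python3 - <<'E'
from rig import bot,cams,models
import cv2,numpy as np
for c in("scene","side"):
    p,d=cams.capture(c); cv2.imwrite(f"pics/{c}0.png",p); np.savez(f"{c}0.npz",p=p,d=d)
    for q in("cell","clamp_lever","clamp_grip","clamp_pivot","stop_face","jig","cell_mid","spare_cell_mid"):
        r=models.tip_of(q,c) if q!="clamp_lever" else models.spot_in(q,c)
        print(c,q,[(np.round(k["position"]).tolist(),round(k["conf"],2)) for k in r[:4]])
    k=cams.calibration(c);print(k["R"].round(3).tolist(),k["t"])
print(bot.read_state())
E
```

```text
scene cell [([229.0, 254.0], 0.87), ([508.0, 275.0], 0.8), ([346.0, 227.0], 0.59), ([346.0, 246.0], 0.41)]
scene clamp_lever [([294.0, 227.0], 0.16)]
scene clamp_grip [([353.0, 242.0], 0.65), ([289.0, 131.0], 0.35)]
scene clamp_pivot [([346.0, 247.0], 0.67)]
scene stop_face [([314.0, 233.0], 0.57)]
scene jig [([334.0, 235.0], 0.71)]
scene cell_mid [([510.0, 266.0], 0.98), ([230.0, 242.0], 0.79), ([347.0, 219.0], 0.56), ([344.0, 139.0], 0.55)]
scene spare_cell_mid [([457.0, 296.0], 0.76)]
[[-0.822, 0.57, -0.002], [0.4, 0.574, -0.714], [-0.406, -0.588, -0.7]] [ 0.45600776 -0.15719825  1.57832076]
side cell [([398.0, 219.0], 0.64), ([302.0, 211.0], 0.59)]
side clamp_lever [([306.0, 173.0], 0.47)]
side clamp_grip [([310.0, 167.0], 0.59)]
side clamp_pivot [([306.0, 187.0], 0.67)]
side stop_face [([332.0, 205.0], 0.69)]
side jig [([309.0, 215.0], 0.62)]
side cell_mid [([397.0, 217.0], 0.72), ([302.0, 206.0], 0.63), ([330.0, 207.0], 0.17)]
side spare_cell_mid [([252.0, 157.0], 0.59)]
[[0.937, -0.35, 0.022], [-0.215, -0.623, -0.753], [0.277, 0.7, -0.658]] [-0.52086665  0.19528558  1.23198243]
{'time_s': 0.9, 'joint_positions': array([-8.25346443e+01,  3.02221774e+01,  8.20884937e+01, -7.65776831e-05,
        6.76898200e+01, -1.02278132e+01]), 'qvel': array([-0.03725422, -0.02901598,  0.03985265,  0.06454554, -0.0163175 ,
        0.00985959]), 'tau': array([ 1.60803385e-03, -4.39993429e+01, -1.76990122e+01,  6.34898641e-02,
        5.03485661e-02, -6.43978737e-06]), 'position': array([ 0.18996769, -0.59539605,  0.21845822]), 'tcp_rot': array([[ 9.52697569e-01,  3.03919961e-01, -2.33966829e-06],
       [ 3.03919961e-01, -9.52697569e-01,  8.33819024e-06],
       [ 3.05146159e-07, -8.65484546e-06, -1.00000000e+00]]), 'force': array([ 0.28633021,  0.1564236 , -0.53886495]), 'moment': array([-0.02086901,  0.03266208,  0.02606137]), 'grasp_force': 0.0, 'opening': 0.9978259716826691}
```

View pics/scene0.png

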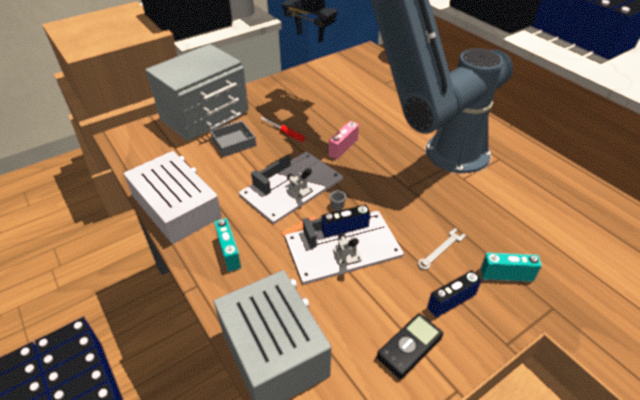

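View pics/side0.png

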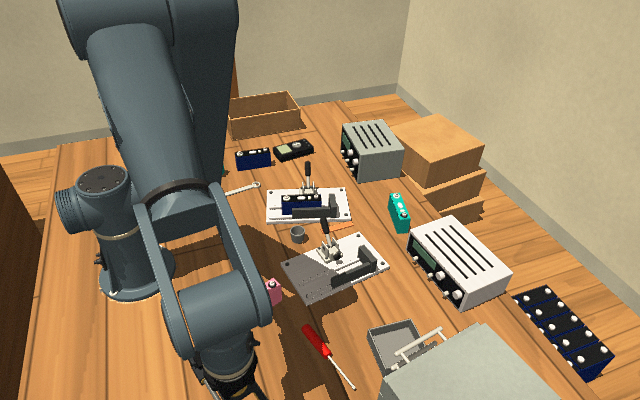

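The cell sits in the white-plate jig: scene (345,220), side (300,203). The grey-shadowed jig at scene (291,185), side (335,267) is empty. Blue loose cell at scene (455,292), turquoise at (510,266) and (228,245), and pink at (344,139) are bystanders. Only the first is blue and inside a jig, so it is the target. Next I fit the plate and the cell from depth.

```bash
cat > h.py <<'E'
import numpy as np,cv2
from rig import cams,bot
def cloud(c,d):
    k=cams.calibration(c);v,u=np.mgrid[:400,:640]
    P=np.stack([u,v,np.ones_like(u)],-1)@np.linalg.inv(k["mtx"]).T*d[...,None]
    return (P-k["t"])@k["R"]
E
python3 - <<'E'
from h import *
for c,(u,v) in (("scene",(345,240)),("side",(308,205))):
    z=np.load(c+"0.npz");X=cloud(c,z["d"]);
    m=np.zeros((400,640),bool);m[v-50:v+50,u-75:u+75]=1;m&=z["d"]>0
    g=z["p"].min(-1)
    pl=m&(abs(X[...,2]-.015)<.007)&(g>150)
    n,l,s,ce=cv2.connectedComponentsWithStats(cv2.morphologyEx(pl.astype(np.uint8),cv2.MORPH_CLOSE,np.ones((3,3))))
    i=1+s[1:,4].argmax();Q=X[(l==i)&pl]
    r=cv2.minAreaRect(Q[:,:2].astype(np.float32));print(c,"plate",r,Q[:,2].mean(), cv2.boxPoints(r).round(3).tolist())
    ct=m&(abs(X[...,2]-.081)<.006)
    n,l,s,ce=cv2.connectedComponentsWithStats(ct.astype(np.uint8))
    for i in range(1,n):
        if s[i,4]>40:
            Q=X[l==i];print(" top",s[i,4],cv2.minAreaRect(Q[:,:2].astype(np.float32)),Q[:,2].mean())
    t=m&(X[...,2]>.095);Q=X[t];print(" lever",len(Q),Q.mean(0).round(3),Q.min(0).round(3),Q.max(0).round(3))
    st=m&(abs(X[...,2]-.065)<.003);Q=X[st];print(" z65",len(Q),np.median(Q,0).round(3))
    cv2.imwrite(f"pics/{c}crop.png",cv2.resize(z["p"][v-50:v+50,u-75:u+75],None,fx=4,fy=4,interpolation=cv2.INTER_CUBIC))
E
python3 -c "
import cv2,numpy as np
a=cv2.imread('pics/scenecrop.png');b=cv2.imread('pics/sidecrop.png')
cv2.imwrite('pics/both.png',cv2.resize(np.vstack([a,b]),(450,600)))"
```

```text
scene plate ((0.631833553314209, 0.09259167313575745), (0.16639578342437744, 0.13059398531913757), 72.23404693603516) 0.013066132352769816 [[0.5440000295639038, 0.032999999821186066], [0.6690000295639038, -0.007000000216066837], [0.718999981880188, 0.15199999511241913], [0.5950000286102295, 0.19200000166893005]]
 top 437 ((0.5234699249267578, 0.07553645223379135), (0.03874560818076134, 0.12993474304676056), 73.45606231689453) 0.0783903936287791
 lever 454 [0.76  0.196 0.125] [0.578 0.169 0.095] [0.827 0.231 0.132]
 z65 204 [0.594 0.075 0.064]
side plate ((0.5070234537124634, 0.12496620416641235), (0.1713731288909912, 0.17418071627616882), 75.08887481689453) 0.016143281227119905 [[0.4009999930858612, 0.06499999761581421], [0.5690000057220459, 0.019999999552965164], [0.6129999756813049, 0.1850000023841858], [0.4449999928474426, 0.23000000417232513]]
 top 76 ((0.8098487257957458, 0.16670823097229004), (0.024347739294171333, 0.10690164566040039), 75.27542114257812) 0.08147769097396425
 top 312 ((0.5231965184211731, 0.07175372540950775), (0.041131626814603806, 0.1287935972213745), 73.65071105957031) 0.0807972101281707
 lever 766 [ 0.459 -0.225  0.348] [ 0.224 -0.568  0.095] [0.859 0.22  0.601]
 z65 333 [0.615 0.048 0.065]
```

View pics/both.png

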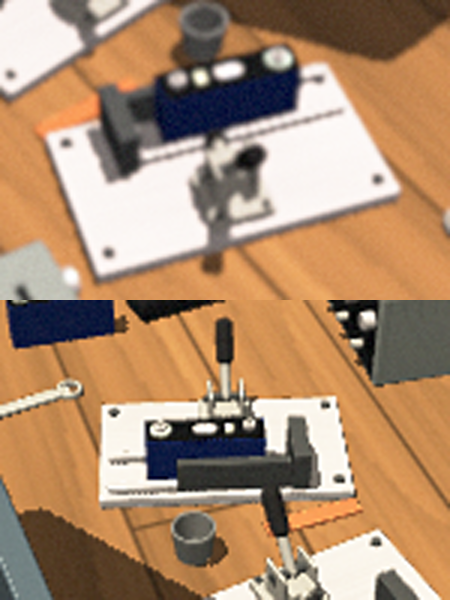

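```bash
python3 - <<'E'
from h import *
a=np.radians(-16.4);ex=np.array([np.cos(a),np.sin(a)]);ey=np.array([-ex[1],ex[0]])
c0=np.array([.5233,.0735])
for c,(u,v) in (("scene",(345,240)),("side",(308,205))):
    z=np.load(c+"0.npz");X=cloud(c,z["d"]);m=np.zeros((400,640),bool);m[v-60:v+60,u-85:u+85]=1;m&=z["d"]>0
    J=np.stack([(X[...,:2]-c0)@ex,(X[...,:2]-c0)@ey,X[...,2]],-1);
    near=m&(abs(J[...,0])<.25)&(J[...,1]>-.06)&(J[...,1]<.16)
    p=J[near&(abs(J[...,2]-.015)<.006)&(z["p"].min(-1)>140)]
    print(c,"plate x",np.percentile(p[:,0],[.5,1,2,98,99,99.5]).round(4),"y",np.percentile(p[:,1],[.5,2,98,99.5]).round(4))
    for n,lo,hi,f in (("stop",.061,.069,(J[...,0]>.075)&(abs(J[...,1])<.045)),("fence",.051,.059,(J[...,1]<-.012)),("celltop",.076,.084,abs(J[...,1])<.03),("lever",.1,.14,J[...,1]>.05)):
        q=J[near&f&(J[...,2]>lo)&(J[...,2]<hi)]
        if len(q)>5: print("  ",n,len(q),np.percentile(q,[2,50,98],axis=0).round(4).tolist())
    e=p  # edge slope: far edge y max vs x
    b=np.digitize(e[:,0],np.linspace(-.1,.17,10));
    xs=[(e[b==i,0].mean(),np.percentile(e[b==i,1],98.)) for i in range(1,10) if (b==i).sum()>30]
    print("  edge tilt deg",np.degrees(np.polyfit(*zip(*xs),1)[0]))
E
```

```text
scene plate x [-0.1166 -0.1157 -0.1138  0.1591  0.1606  0.1613] y [-0.0313 -0.0216  0.1287  0.1304]
   stop 121 [[0.0939, -0.0285, 0.0612], [0.1028, 0.0067, 0.0631], [0.112, 0.0383, 0.0662]]
   fence 36 [[0.0637, -0.0281, 0.0511], [0.0768, -0.0205, 0.0534], [0.1134, -0.0138, 0.0576]]
   celltop 374 [[-0.0621, -0.0152, 0.0761], [0.0008, 0.0043, 0.0783], [0.0625, 0.0205, 0.0825]]
   lever 76 [[0.0185, 0.1158, 0.1013], [0.0302, 0.1341, 0.1227], [0.0366, 0.1417, 0.1289]]
  edge tilt deg 0.1621238660811544
side plate x [-0.2229 -0.2107 -0.1679  0.1598  0.1612  0.1618] y [-0.0397 -0.0382  0.1301  0.1535]
   stop 85 [[0.094, -0.0368, 0.0623], [0.104, -0.0044, 0.0661], [0.1128, 0.032, 0.0688]]
   fence 175 [[-0.0567, -0.0356, 0.0512], [0.0194, -0.026, 0.0552], [0.1079, -0.0154, 0.0586]]
   celltop 277 [[-0.0636, -0.0207, 0.0765], [0.0007, -0.006, 0.0808], [0.0622, 0.0175, 0.0838]]
   lever 71 [[0.0195, 0.1048, 0.1014], [0.0293, 0.1182, 0.118], [0.2176, 0.1584, 0.1321]]
  edge tilt deg 0.24925869633774853
```

```bash
python3 -m handwheel '[[0.01,0.015,0,0,0,-0.04],[0.03,0.045,0,0,0,-0.08],[0.05,0.075,0,0,0,-0.12],[0.07,0.105,0,0,0,-0.16],[0.09,0.135,0,0,0,-0.2],[0.11,0.165,0,0,0,-0.24],[0.13,0.195,0,0,0,-0.28],[0.15,0.225,0,0,0,-0.296]]' -1
python3 -m handwheel '[[0.02,0.03,0,0,0,0],[0.04,0.06,0,0,0,0],[0.06,0.09,0,0,0,0],[0.075,0.12,0,0,0,0],[0.085,0.155,0,0,0,0],[0.09,0.19,0,0,0,0],[0.09,0.225,0,0,0,0],[0.09,0.26,0,0,0,0]]' -1
python3 -m handwheel '[[0,0.035,0,0,0,0],[0,0.07,0,0,0,0],[0,0.105,0,0,0,0],[0,0.14,0,0,0,0],[0,0.17,0,0,0,0],[0,0.195,0,0,0,0],[0,0.212,0,0,0,0],[0,0.212,0,0,0,0]]' -1
```

```text
time_s: 1.57
position: [0.3407, -0.369, 0.2187]
tcp_rot: [[0.959, -0.283, 0.0], [-0.283, -0.959, -0.0], [0.001, 0.0, -1.0]]
force: [0.9, 0.5, 0.0]
opening: 0.478
grasp_force: 0.0
time_s: 2.23
position: [0.4303, -0.1089, 0.2186]
tcp_rot: [[0.96, -0.279, 0.001], [-0.279, -0.96, -0.0], [0.001, 0.0, -1.0]]
force: [0.1, 0.2, 0.2]
opening: 0.01
grasp_force: 0.0
time_s: 2.9
position: [0.4296, 0.1043, 0.2187]
tcp_rot: [[0.961, -0.276, 0.001], [-0.276, -0.961, 0.001], [0.0, -0.001, -1.0]]
force: [0.8, -0.7, -0.3]
opening: 0.007
grasp_force: 0.0
```

```bash
python3 - <<'E'
from h import *
s=bot.read_state();p,d=cams.capture("wrist");cv2.imwrite("pics/w1.png",p)
k=cams.calibration("wrist");T=k["tool_from_camera"];v,u=np.mgrid[:400,:640]
P=np.stack([u,v,np.ones_like(u)],-1)@np.linalg.inv(k["mtx"]).T*d[...,None]
X=(P@T[:3,:3].T+T[:3,3])@s["tcp_rot"].T+s["position"]
a=np.radians(-16.2);ex=np.array([np.cos(a),np.sin(a)]);ey=np.array([-ex[1],ex[0]]);o=np.array([.550,.067])
J=np.stack([(X[...,:2]-o)@ex,(X[...,:2]-o)@ey,X[...,2]],-1)
print("tcp jig",(s["position"][:2]-o)@ex,(s["position"][:2]-o)@ey)
ok=d>0
for n,lo,hi,f in (("cell",.07,.084,(abs(J[...,1])<.03)&(J[...,0]<.06)),("stop",.06,.07,(J[...,0]>.05)&(abs(J[...,1])<.045)),("lever",.1,.14,(J[...,1]>.05)&(abs(J[...,0])<.06)),("plate",.01,.02,(J[...,1]>-.08)&(J[...,1]<.16)&(abs(J[...,0])<.17))):
    q=J[ok&f&(J[...,2]>lo)&(J[...,2]<hi)]
    if len(q)>5: print(n,len(q),np.percentile(q,[1,50,99],axis=0).round(4).tolist())
E
```

```text
tcp jig -0.1259842082881801 0.0022241964687430837
cell 5923 [[-0.0898, -0.0202, 0.076], [-0.0255, -0.0025, 0.0792], [0.0305, 0.0151, 0.0815]]
lever 1666 [[-0.0088, 0.1037, 0.1004], [-0.0003, 0.1188, 0.119], [0.01, 0.1352, 0.1302]]
plate 15482 [[-0.1416, -0.0383, 0.012], [-0.0694, 0.061, 0.0139], [0.0478, 0.1242, 0.0164]]
```

View pics/w1.png

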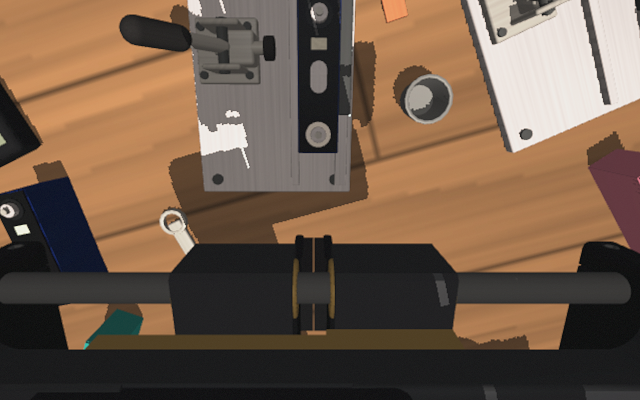

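The wrist view confirms the jig fit: cell end at about (318,150), lever grip at (150,32), nothing under the descent spot. Descending behind the cell.

```bash
python3 -m handwheel '[[0,-0.001,-0.02,0,0,0],[0,-0.002,-0.05,0,0,0],[0,-0.004,-0.08,0,0,0],[-0.001,-0.004,-0.11,0,0,0],[-0.001,-0.004,-0.135,0,0,0],[-0.001,-0.004,-0.15,0,0,0],[-0.001,-0.004,-0.158,0,0,0],[-0.001,-0.004,-0.158,0,0,0]]' -1
python3 -m handwheel '[[0.003,-0.001,0,0,0,0],[0.006,-0.002,0,0,0,0],[0.01,-0.003,0,0,0,0],[0.013,-0.004,0,0,0,0],[0.017,-0.005,0,0,0,0],[0.021,-0.006,0,0,0,0],[0.025,-0.007,0,0,0,0],[0.029,-0.008,0,0,0,0]]' -1
```

```text
time_s: 3.62
position: [0.4284, 0.0966, 0.0591]
tcp_rot: [[0.96, -0.281, -0.003], [-0.281, -0.96, -0.0], [-0.003, 0.001, -1.0]]
force: [-0.4, 0.4, -0.2]
opening: 0.004
grasp_force: 0.0
time_s: 4.28
position: [0.4561, 0.0898, 0.0604]
tcp_rot: [[0.96, -0.279, -0.004], [-0.279, -0.96, 0.0], [-0.004, 0.001, -1.0]]
force: [-3.0, 0.3, 2.5]
opening: 0.008
grasp_force: 1.9
```

```bash
python3 -m handwheel '[[0.003,0,0,0,0,0],[0.006,-0.001,0,0,0,0],[0.009,-0.002,0,0,0,0],[0.012,-0.003,0,0,0,0],[0.014,-0.003,0,0,0,0],[0.016,-0.004,0,0,0,0],[0.018,-0.004,0,0,0,0],[0.019,-0.004,0,0,0,0]]' -1
python3 -m handwheel '[[0.001,0,0,0,0,0],[0.002,0,0,0,0,0],[0.002,-0.001,0,0,0,0],[0.003,-0.001,0,0,0,0],[0.004,-0.001,0,0,0,0],[0.004,-0.001,0,0,0,0],[0.004,-0.001,0,0,0,0],[0.004,-0.001,0,0,0,0]]' -1
```

```text
time_s: 4.95
position: [0.4775, 0.0855, 0.0604]
tcp_rot: [[0.96, -0.28, 0.001], [-0.28, -0.96, -0.0], [0.001, -0.0, -1.0]]
force: [-2.2, 1.1, 0.0]
opening: 0.009
grasp_force: 1.7
time_s: 5.62
position: [0.4774, 0.0849, 0.0603]
tcp_rot: [[0.96, -0.279, -0.007], [-0.279, -0.96, 0.0], [-0.007, 0.002, -1.0]]
force: [-7.3, 0.2, 3.5]
opening: 0.003
grasp_force: 3.5
```

```bash
python3 -m handwheel '[[0.001,0,0,0,0,0],[0.002,-0.001,0,0,0,0],[0.003,-0.001,0,0,0,0],[0.004,-0.001,0,0,0,0],[0.005,-0.001,0,0,0,0],[0.005,-0.001,0,0,0,0],[0.005,-0.001,0,0,0,0],[0.005,-0.001,0,0,0,0]]' -1
python3 - <<'E'
from h import *
for c in("scene","side"):
    p,d=cams.capture(c);X=cloud(c,d);cv2.imwrite(f"pics/{c}1.png",p)
    a=np.radians(-16.2);ex=np.array([np.cos(a),np.sin(a)]);ey=np.array([-ex[1],ex[0]]);o=np.array([.550,.067])
    J=np.stack([(X[...,:2]-o)@ex,(X[...,:2]-o)@ey,X[...,2]],-1);ok=(d>0)&(abs(J[...,1])<.03)
    for n,lo,hi in(("cell",.076,.084),("stop",.061,.07)):
        q=J[ok&(J[...,2]>lo)&(J[...,2]<hi)&(J[...,0]>-.06)&(J[...,0]<.11)]
        print(c,n,np.percentile(q,[2,50,98],axis=0).round(4).tolist() if len(q) else 0)
E
```

```text
time_s: 6.28
position: [0.4774, 0.0848, 0.06]
tcp_rot: [[0.96, -0.279, -0.017], [-0.279, -0.96, 0.002], [-0.017, 0.003, -1.0]]
force: [-13.4, 2.5, 9.8]
opening: 0.006
grasp_force: 6.9
scene cell [[-0.0573, -0.0154, 0.0761], [0.0067, 0.004, 0.0783], [0.0631, 0.0196, 0.0831]]
scene stop [[-0.0526, -0.0269, 0.0612], [0.0657, 0.0171, 0.0638], [0.0843, 0.0286, 0.0696]]
side cell [[-0.0301, -0.0203, 0.0765], [0.0151, -0.005, 0.0807], [0.0636, 0.0175, 0.0838]]
side stop [[-0.0564, -0.0279, 0.0612], [0.0507, -0.0173, 0.066], [0.0847, 0.0286, 0.0694]]
```

The push force rose to 13 N with no further motion, and the cell front is at the stop, so the cell is home. Retreating, then going round to the lever.

```bash
python3 -m handwheel '[[-0.004,0.001,0,0,0,0],[-0.01,0.003,0,0,0,0],[-0.02,0.006,0,0,0,0],[-0.035,0.01,0,0,0,0],[-0.035,0.01,0.02,0,0,0],[-0.035,0.01,0.05,0,0,0],[-0.035,0.01,0.08,0,0,0],[-0.035,0.01,0.11,0,0,0]]' -1
python3 -m handwheel '[[0,0,0.03,0,0,0],[0.01,0.015,0.05,0,0,0],[0.03,0.035,0.05,0,0,0],[0.05,0.06,0.05,0,0,0],[0.075,0.085,0.05,0,0,0],[0.1,0.11,0.05,0,0,0],[0.125,0.13,0.05,0,0,0],[0.145,0.15,0.05,0,0,0]]' -1
python3 - <<'E'
from h import *
a=np.radians(-16.2);ex=np.array([np.cos(a),np.sin(a)]);ey=np.array([-ex[1],ex[0]]);o=np.array([.550,.067])
s=bot.read_state();v=s["position"][:2]-o;print("tcp jig",v@ex,v@ey)
v=o+.185*ey-s["position"][:2];print("to start",v)
for c in("scene",):
    p,d=cams.capture(c);X=cloud(c,d)
    J=np.stack([(X[...,:2]-o)@ex,(X[...,:2]-o)@ey,X[...,2]],-1)
    q=J[(d>0)&(abs(J[...,1])<.03)&(J[...,2]>.076)&(J[...,2]<.084)&(abs(J[...,0])<.11)];print(np.percentile(q,[2,50,98],axis=0).round(4).tolist())
E
```

```text
time_s: 7.05
position: [0.4519, 0.0936, 0.1719]
tcp_rot: [[0.96, -0.279, 0.003], [-0.279, -0.96, -0.0], [0.003, -0.001, -1.0]]
force: [0.6, 0.2, -0.7]
opening: 0.004
grasp_force: 0.0
time_s: 7.72
position: [0.5987, 0.2453, 0.2209]
tcp_rot: [[0.96, -0.279, 0.005], [-0.279, -0.96, 0.001], [0.004, -0.002, -1.0]]
force: [1.4, 0.9, 0.0]
opening: 0.007
grasp_force: 0.0
tcp jig -0.0029511292584940146 0.18483543398055616
to start [ 0.00287986 -0.00066531]
[[-0.0515, -0.0152, 0.0761], [0.0069, 0.005, 0.0784], [0.0635, 0.0204, 0.0827]]
```

```bash
python3 -m handwheel '[[0.001,0,-0.02,0,0,0],[0.002,0,-0.04,0,0,0],[0.003,-0.001,-0.06,0,0,0],[0.003,-0.001,-0.08,0,0,0],[0.003,-0.001,-0.09,0,0,0],[0.003,-0.001,-0.096,0,0,0],[0.003,-0.001,-0.098,0,0,0],[0.003,-0.001,-0.098,0,0,0]]' -1
python3 -m handwheel '[[-0.001,-0.005,0,0,0,0],[-0.003,-0.01,0,0,0,0],[-0.004,-0.015,0,0,0,0],[-0.006,-0.02,0,0,0,0],[-0.007,-0.025,0,0,0,0],[-0.009,-0.03,0,0,0,0],[-0.01,-0.035,0,0,0,0],[-0.012,-0.04,0,0,0,0]]' -1
python3 -m handwheel '[[-0.001,-0.005,0,0,0,0],[-0.003,-0.01,0,0,0,0],[-0.004,-0.015,0,0,0,0],[-0.006,-0.02,0,0,0,0],[-0.007,-0.025,0,0,0,0],[-0.009,-0.03,0,0,0,0],[-0.01,-0.035,0,0,0,0],[-0.012,-0.04,0,0,0,0]]' -1
```

```text
time_s: 8.43
position: [0.5995, 0.2427, 0.1228]
tcp_rot: [[0.96, -0.279, 0.001], [-0.279, -0.96, 0.0], [0.001, -0.001, -1.0]]
force: [-0.2, 0.3, 0.4]
opening: 0.003
grasp_force: 0.0
time_s: 9.1
position: [0.5882, 0.2044, 0.1233]
tcp_rot: [[0.959, -0.282, 0.004], [-0.282, -0.959, 0.006], [0.002, -0.006, -1.0]]
force: [1.2, 10.9, 7.2]
opening: 0.007
grasp_force: 6.2
time_s: 9.77
position: [0.5806, 0.1716, 0.1349]
tcp_rot: [[0.959, -0.282, 0.018], [-0.283, -0.959, 0.016], [0.013, -0.021, -1.0]]
force: [-11.4, 19.6, 62.0]
opening: 0.009
grasp_force: 30.8
```

```bash
python3 - <<'E'
from h import *
a=np.radians(-16.2);ex=np.array([np.cos(a),np.sin(a)]);ey=np.array([-ex[1],ex[0]]);o=np.array([.550,.067])
s=bot.read_state();v=s["position"][:2]-o;print("tcp jig",v@ex,v@ey,s["force"],s["moment"])
im=[]
for c,u,v in(("scene",340,230),("side",310,180)):
    p,d=cams.capture(c);im.append(cv2.resize(p[v-50:v+50,u-66:u+67],(798,600))[::1])
cv2.imwrite("pics/l1.png",cv2.resize(np.vstack(im),(400,600)))
E
```

```text
tcp jig 0.00016229819744842042 0.10898323232224177 [-11.41024866  19.58496691  61.98387668] [ 3.30063047  2.11185074 -0.02147324]
```

View pics/l1.png

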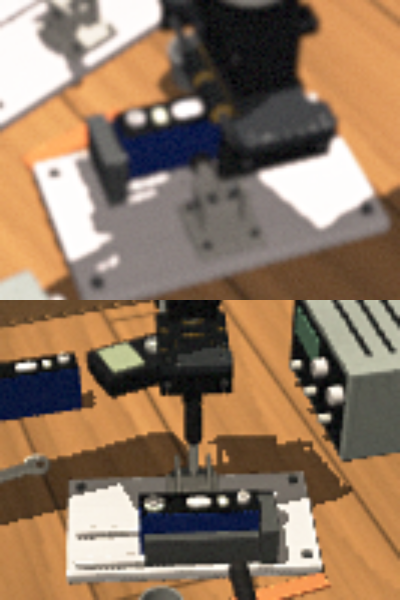

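The lever at side (194,420) is nearly upright, and its end is jammed under the gripper's underside. I'll raise the tool while holding the lever, then finish the push with the fingertips near the lever's top.

```bash
python3 -m handwheel '[[0,0,0.006,0,0,0],[0,0,0.012,0,0,0],[0,0,0.018,0,0,0],[0,0,0.022,0,0,0],[0,0,0.025,0,0,0],[0,0,0.027,0,0,0],[0,0,0.027,0,0,0],[0,0,0.027,0,0,0]]' -1
python3 - <<'E'
from h import *
s=bot.read_state();print(s["force"],s["moment"])
p,d=cams.capture("side");X=cloud("side",d)
a=np.radians(-16.2);ex=np.array([np.cos(a),np.sin(a)]);ey=np.array([-ex[1],ex[0]]);o=np.array([.550,.067])
v=s["position"][:2]-o;print("tcp jig",v@ex,v@ey)
J=np.stack([(X[...,:2]-o)@ex,(X[...,:2]-o)@ey,X[...,2]],-1)
for z in np.arange(.07,.2,.008):
    q=J[(d>0)&(abs(J[...,0])<.02)&(J[...,1]>.0)&(J[...,1]<.16)&(abs(J[...,2]-z)<.004)]
    if len(q):print(round(z,3),len(q),np.median(q[:,:2],0).round(3),q[:,1].min().round(3))
E
```

```text
time_s: 10.53
position: [0.5747, 0.1623, 0.1486]
tcp_rot: [[0.96, -0.28, -0.002], [-0.28, -0.96, -0.0], [-0.001, 0.001, -1.0]]
force: [-0.0, -0.1, 0.1]
opening: 0.006
grasp_force: 0.0
[-0.02028982 -0.14872835  0.06341254] [0.03392008 0.0728888  0.01547089]
tcp jig -0.002865770874720081 0.09836332505263284
0.07 28 [-0.002  0.087] 0.064
0.078 44 [-0.002  0.012] 0.0
0.086 20 [0.004 0.012] 0.0
0.094 10 [-0.002  0.102] 0.092
0.102 19 [0.002 0.105] 0.097
0.11 16 [0.001 0.111] 0.105
0.118 21 [0.002 0.118] 0.11
0.126 11 [-0.     0.121] 0.117
0.134 1 [-0.004  0.119] 0.119
0.158 16 [-0.002  0.09 ] 0.086
0.166 11 [-0.003  0.089] 0.086
0.174 1 [-0.009  0.084] 0.084
```

```bash
python3 - <<'E'
from h import *
im=[]
for c,u,v in(("scene",345,215),("side",308,160)):
    p,d=cams.capture(c);im.append(cv2.resize(np.clip(p[v-35:v+35,u-47:u+47].astype(float)*1.6,0,255).astype(np.uint8),(400,300),interpolation=cv2.INTER_CUBIC))
    np.savez(c+"2.npz",p=p,d=d)
cv2.imwrite("pics/l2.png",np.hstack(im))
X=cloud("side",np.load("side2.npz")["d"]);a=np.radians(-16.2);ex=np.array([np.cos(a),np.sin(a)]);ey=np.array([-ex[1],ex[0]]);o=np.array([.550,.067])
for r in range(135,185,3):
    print(r,[tuple((np.r_[(X[r,c,:2]-o)@ex,(X[r,c,:2]-o)@ey,X[r,c,2]]*1000).round().astype(int).tolist()) for c in (302,306,310,314)])
E
```

```text
135 [(-19, 75, 268), (-7, 80, 265), (6, 77, 267), (18, 77, 266)]
138 [(-19, 74, 258), (-7, 79, 255), (6, 84, 251), (-71, -1052, 969)]
141 [(-19, 78, 245), (-7, 73, 247), (6, 73, 247), (16, 42, 267)]
144 [(-22, 26, 268), (-10, 24, 268), (3, 29, 265), (15, 27, 266)]
147 [(-22, 13, 265), (-10, 10, 267), (1, 10, 267), (13, 10, 266)]
150 [(-23, 0, 263), (-11, 3, 261), (1, 0, 262), (13, 4, 260)]
153 [(-23, 5, 249), (-11, 6, 248), (1, 4, 250), (14, 14, 242)]
156 [(-22, 11, 234), (-10, 12, 233), (2, 14, 232), (14, 12, 233)]
159 [(-8, 333, -3), (-6, 88, 169), (7, 90, 167), (39, 320, 5)]
162 [(-9, 304, 3), (-6, 91, 155), (8, 91, 154), (38, 308, -1)]
165 [(-10, 288, 1), (-4, 121, 121), (10, 121, 121), (37, 284, 2)]
168 [(-11, 267, 2), (-4, 113, 114), (10, 119, 109), (35, 262, 4)]
171 [(-12, 246, 3), (-4, 110, 104), (9, 107, 106), (35, 253, -4)]
174 [(-12, 229, 1), (-5, 100, 99), (10, 110, 90), (33, 224, 4)]
177 [(-13, 213, -1), (-5, 101, 85), (17, 210, 1), (31, 207, 2)]
180 [(-14, 192, 1), (-5, 95, 76), (16, 192, 0), (30, 187, 4)]
183 [(-19, 86, 71), (-5, 95, 63), (14, 171, 3), (29, 174, 0)]
```

View pics/l2.png

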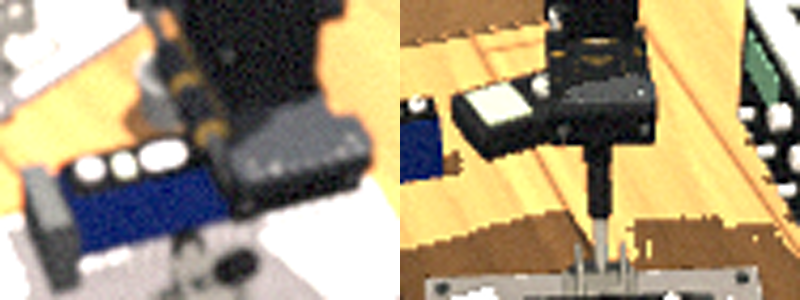

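The lever is still open: grip at crop (235,268), sloping to +y. The fingertips rode over its end because the reach below the TCP is about 25 mm shorter than assumed. I'll go back round and push lower; at TCP z = 0.108 either reading of the tip clears.

```bash
python3 -m handwheel '[[0,0,0.015,0,0,0],[0,0,0.03,0,0,0],[0,0,0.04,0,0,0],[0.006,0.02,0.04,0,0,0],[0.014,0.04,0.04,0,0,0],[0.02,0.06,0.04,0,0,0],[0.027,0.082,0.04,0,0,0],[0.027,0.082,0.04,0,0,0]]' -1
python3 -m handwheel '[[0,0,-0.01,0,0,0],[0,0,-0.03,0,0,0],[0,0,-0.05,0,0,0],[0,0,-0.065,0,0,0],[0,0,-0.075,0,0,0],[0,0,-0.08,0,0,0],[0,0,-0.08,0,0,0],[0,0,-0.08,0,0,0]]' -1
python3 - <<'E'
from h import *
a=np.radians(-16.2);ex=np.array([np.cos(a),np.sin(a)]);ey=np.array([-ex[1],ex[0]]);o=np.array([.550,.067])
s=bot.read_state();v=s["position"][:2]-o;print("tcp jig",v@ex,v@ey,s["position"][2])
p,d=cams.capture("scene");X=cloud("scene",d)
J=np.stack([(X[...,:2]-o)@ex,(X[...,:2]-o)@ey,X[...,2]],-1)
for z in np.arange(.07,.25,.01):
    q=J[(d>0)&(abs(J[...,0])<.025)&(J[...,1]>.14)&(J[...,1]<.24)&(abs(J[...,2]-z)<.005)]
    if len(q):print(round(z,3),len(q),np.percentile(q[:,:2],[5,50,95],axis=0).round(3).tolist())
E
```

```text
time_s: 11.35
position: [0.6031, 0.2483, 0.1895]
tcp_rot: [[0.961, -0.277, 0.002], [-0.277, -0.961, 0.002], [0.002, -0.003, -1.0]]
force: [0.5, 1.1, -1.1]
opening: 0.005
grasp_force: 0.0
time_s: 12.02
position: [0.6022, 0.2442, 0.1096]
tcp_rot: [[0.96, -0.28, 0.0], [-0.28, -0.96, -0.0], [0.0, -0.0, -1.0]]
force: [0.3, 0.4, 0.7]
opening: 0.009
grasp_force: 0.0
tcp jig 0.0007125839428812342 0.18474845595340636 0.10959201317579728
0.11 3 [[0.009, 0.178], [0.01, 0.182], [0.01, 0.194]]
0.12 17 [[0.007, 0.178], [0.009, 0.187], [0.011, 0.196]]
0.13 3 [[0.01, 0.179], [0.011, 0.181], [0.011, 0.194]]
0.15 2 [[0.004, 0.198], [0.005, 0.199], [0.005, 0.2]]
0.16 4 [[0.007, 0.2], [0.008, 0.201], [0.01, 0.202]]
0.18 1 [[0.012, 0.214], [0.012, 0.214], [0.012, 0.214]]
0.19 8 [[0.018, 0.179], [0.019, 0.218], [0.022, 0.22]]
0.2 20 [[0.022, 0.169], [0.023, 0.195], [0.025, 0.221]]
0.21 28 [[0.023, 0.156], [0.024, 0.183], [0.024, 0.224]]
0.22 84 [[-0.019, 0.145], [0.023, 0.226], [0.025, 0.239]]
0.23 110 [[-0.021, 0.181], [0.015, 0.235], [0.025, 0.237]]
0.24 90 [[-0.019, 0.182], [0.011, 0.235], [0.025, 0.237]]
```

```bash
python3 -m handwheel '[[-0.001,-0.005,-0.003,0,0,0],[-0.003,-0.01,-0.006,0,0,0],[-0.004,-0.015,-0.006,0,0,0],[-0.006,-0.02,-0.006,0,0,0],[-0.007,-0.025,-0.006,0,0,0],[-0.009,-0.03,-0.006,0,0,0],[-0.01,-0.035,-0.006,0,0,0],[-0.012,-0.04,-0.006,0,0,0]]' -1
python3 -m handwheel '[[-0.001,-0.004,0,0,0,0],[-0.002,-0.007,0,0,0,0],[-0.003,-0.01,0,0,0,0],[-0.004,-0.013,0,0,0,0],[-0.005,-0.016,0,0,0,0],[-0.006,-0.019,0,0,0,0],[-0.006,-0.022,0,0,0,0],[-0.007,-0.024,0,0,0,0]]' -1
```

```text
time_s: 12.73
position: [0.5917, 0.2073, 0.1047]
tcp_rot: [[0.959, -0.282, 0.005], [-0.282, -0.959, 0.007], [0.003, -0.008, -1.0]]
force: [0.8, 14.3, 8.4]
opening: 0.005
grasp_force: 7.1
time_s: 13.4
position: [0.5859, 0.1817, 0.1056]
tcp_rot: [[0.96, -0.28, 0.007], [-0.28, -0.96, 0.003], [0.006, -0.005, -1.0]]
force: [2.3, 3.4, 3.6]
opening: 0.007
grasp_force: 2.1
```

Force falls as expected towards the centre; continuing.

```bash
python3 -m handwheel '[[-0.001,-0.004,0,0,0,0],[-0.002,-0.007,0,0,0,0],[-0.003,-0.01,0,0,0,0],[-0.004,-0.013,0,0,0,0],[-0.005,-0.017,0,0,0,0],[-0.006,-0.021,0,0,0,0],[-0.007,-0.025,0,0,0,0],[-0.008,-0.028,0,0,0,0]]' -1
python3 - <<'E'
from h import *
a=np.radians(-16.2);ex=np.array([np.cos(a),np.sin(a)]);ey=np.array([-ex[1],ex[0]]);o=np.array([.550,.067])
s=bot.read_state();v=s["position"][:2]-o;print("tcp jig",v@ex,v@ey,s["force"])
p,d=cams.capture("side");X=cloud("side",d);cv2.imwrite("pics/side3.png",p)
J=np.stack([(X[...,:2]-o)@ex,(X[...,:2]-o)@ey,X[...,2]],-1)
for z in np.arange(.095,.16,.01):
    q=J[(d>0)&(abs(J[...,0])<.015)&(J[...,1]>-.02)&(J[...,1]<.16)&(abs(J[...,2]-z)<.005)]
    if len(q):print(round(z,3),len(q),np.percentile(q[:,:2],[5,50,95],axis=0).round(3).tolist())
E
```

```text
time_s: 14.07
position: [0.5745, 0.1518, 0.1031]
tcp_rot: [[0.96, -0.28, -0.001], [-0.28, -0.96, -0.0], [-0.001, 0.001, -1.0]]
force: [-0.3, -0.2, -0.3]
opening: 0.006
grasp_force: 0.0
tcp jig -0.00013452786908878245 0.08831790641562748 [-0.33649954 -0.20427434 -0.2502706 ]
0.095 6 [[-0.007, 0.044], [-0.003, 0.046], [0.005, 0.05]]
0.105 10 [[-0.009, 0.037], [-0.002, 0.047], [0.008, 0.083]]
0.115 23 [[-0.009, 0.03], [0.001, 0.078], [0.011, 0.082]]
0.125 18 [[-0.008, 0.027], [-0.001, 0.033], [0.008, 0.046]]
0.135 8 [[-0.004, 0.034], [0.001, 0.036], [0.007, 0.039]]
```

The lever has snapped over: its end is at jig y = 34 mm, z = 130 mm. Retreating and checking.

```bash
python3 -m handwheel '[[0.001,0.005,0,0,0,0],[0.004,0.015,0,0,0,0],[0.007,0.025,0.01,0,0,0],[0.01,0.035,0.03,0,0,0],[0.012,0.045,0.06,0,0,0],[0.012,0.045,0.09,0,0,0],[0.012,0.045,0.12,0,0,0],[0.012,0.045,0.14,0,0,0]]' -1
python3 -m handwheel '[[-0.02,0.01,0.01,0,0,0],[-0.05,0.02,0.01,0,0,0],[-0.08,0.03,0.01,0,0,0],[-0.11,0.04,0.01,0,0,0],[-0.14,0.05,0.01,0,0,0],[-0.16,0.05,0.01,0,0,0],[-0.17,0.05,0.01,0,0,0],[-0.17,0.05,0.01,0,0,0]]' -1
python3 - <<'E'
from h import *
a=np.radians(-16.2);ex=np.array([np.cos(a),np.sin(a)]);ey=np.array([-ex[1],ex[0]]);o=np.array([.550,.067])
im=[]
for c,u,v in(("scene",330,225),("side",310,215)):
    p,d=cams.capture(c);X=cloud(c,d);im.append(cv2.resize(p[v-60:v+60,u-80:u+80],(400,300),interpolation=cv2.INTER_CUBIC))
    J=np.stack([(X[...,:2]-o)@ex,(X[...,:2]-o)@ey,X[...,2]],-1);ok=(d>0)&(abs(J[...,0])<.1)
    for n,lo,hi,f in(("cell",.076,.084,abs(J[...,1])<.025),("lever",.1,.14,abs(J[...,1]-.06)<.09)):
        q=J[ok&f&(J[...,2]>lo)&(J[...,2]<hi)];print(c,n,len(q),np.percentile(q,[2,50,98],axis=0).round(4).tolist() if len(q) else 0)
cv2.imwrite("pics/fin.png",np.hstack(im))
E
```

```text
time_s: 14.78
position: [0.5883, 0.1995, 0.2468]
tcp_rot: [[0.961, -0.278, 0.005], [-0.278, -0.961, 0.001], [0.004, -0.002, -1.0]]
force: [0.8, -0.2, 1.1]
opening: 0.004
grasp_force: 0.0
time_s: 15.45
position: [0.4147, 0.2484, 0.2537]
tcp_rot: [[0.961, -0.277, -0.001], [-0.277, -0.961, -0.0], [-0.001, 0.0, -1.0]]
force: [0.5, -0.3, -0.3]
opening: 0.005
grasp_force: 0.0
scene cell 337 [[-0.0613, -0.0174, 0.0761], [0.0094, 0.0019, 0.0784], [0.0625, 0.018, 0.0835]]
scene lever 111 [[-0.0088, 0.0373, 0.1007], [0.0015, 0.0512, 0.1157], [0.0095, 0.0637, 0.1284]]
side cell 265 [[-0.062, -0.0228, 0.0765], [-0.0007, -0.0067, 0.0807], [0.0629, 0.0143, 0.0837]]
side lever 39 [[-0.0084, 0.0275, 0.1034], [0.0008, 0.0365, 0.1243], [0.0083, 0.0452, 0.1324]]
```

View pics/fin.png

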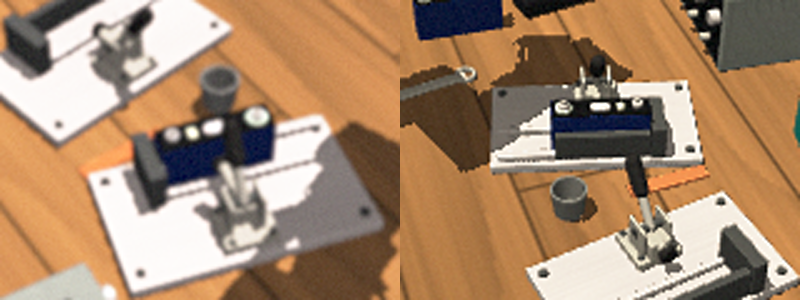

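The picture shows the cell against the stop (left crop, 150,165), the lever leaning over the cell (235,140), and the spare lever, cup and busbar undisturbed. Handing in.

```bash
python3 -c "
from rig import bot
print(bot.hand_in())"
```

```text
the job is handed in; nothing more can be done
None
```

The cell is home against its end stop and the clamp lever has snapped over to hold it. The job is handed in at about 15.5 s; my first lever push slipped over the lever's end with about 62 N upward at the fingertips, but the second went cleanly.

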